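Line up a panel glue-up and wedge it tight

ROBOT

A 6-joint arm with a two-finger parallel gripper is mounted at the origin on a cart in front of the work surface, level with it; the furniture and walls round the work are solid. World frame = base frame: x ahead of the robot, y to its left, z up, the work surface at z = 0. Lengths are in m, angles in rad, forces in N, time in s.
With the tool pointing down it reaches from about 0.25 to 0.725 m from the base axis. Payload 4 kg.
Tool frame: the origin (TCP) lies at the very end of the fingers, on their centre line; the grasp point (between the pads) lies 19 mm behind it; z points along the fingers, y is the line along which they close (so a half turn about z gives the same grasp; the last joint's range is limited). The gripper opens to 85 mm and grips with 20 to 120 N. Pads are 22 mm wide; open, the fingers measure 114 mm over their backs; the gripper's body (76 mm by 85 mm) begins 54 mm behind the grasp point. The pads swing forward as they close: fully open they stand 13 mm farther back than shut.
Start: joints at [1.316, 0.241, 0.005, 1.335, 0, 1.571], TCP at [0.126, 0.484, 0.231] pointing down, gripper open.
Joint ranges: [-2.72, 2.72], [-1.05, 1.87], [-1.09, 1.28], [-1.99, 2.15], [-1.42, 1.44], [-3.14, 3.14]. Speed limits (rad/s): [2.79, 2.79, 3.14, 3.14, 3.14, 3.14].

INTERFACE

Orientations are given as a unit quaternion [x, y, z, w].
In Python, from workcell import * gives the robot as it stands. The module is installed in compiled form; this text tells all that it offers.
- The arm moves only by the tool send_rows, never from a script. Its argument "steps" is text: rows parted by semicolons, each of 7 numbers parted by spaces: the opening, from -1 (shut) to 1 (fully open), then the shift along the world's x, y, z in m, then the turn, a rotation vector about the world's x, y, z in rad. A call has exactly 5 rows; each row shifts and turns the commanded pose from where the row before left it; what a row does not reach is not made up. A row lasts 1/12 s, in which the tool goes at most 41.7 mm and 7.16 degrees, less where a joint would pass 70% of its speed; a pose out of reach is approached as far as the arm can. A call is refused whole if a number of a shift passes 0.0417 or a number of a turn 0.125, either way. A call with a gripper value outside its range is refused whole. The fingers move at their own pace and stop on an object; the grip force is fixed at half the most. Time passes only in rows, so rows that do not move let the fingers close, or fill a call up. It gives the time, the measured TCP pose, the force, the opening and the grip force at its end, in the units of the state.
- get_obs(): the state, without advancing time (a new reading comes with each control period).
- camera(name): name is "scene" or "top"; returns a dict with "frame" (400x640x3 uint8, red, green, blue), "range_z" (400x640 float32, m along the optical axis (not along the pixel's ray), 0 where there is no reading), "camera_matrix" (3x3 intrinsics, pixels), "k1" (the pictures are not rectified: a ray, as slopes to the right and down, at radius r is drawn at 1 + k1 r^2 times it, then the intrinsics apply), "extrinsics" (4x4, takes a point from world to camera coordinates). Camera axes: x right, y down, z forward; pixel columns grow to the right and rows downward; lengths in m; the calibration is good to about 2 mm. A picture is of the moment at which its call begins.
- job_done(): hands the job in; it is judged then, once.
The state is a dict: "clock": time; "joint_pos": joint angles; "joint_vel": joint speeds; "tau": joint torques, N m; "eef_pos": TCP position; "tool_rot": TCP orientation; "ft_force": force on the tool from outside, world axes, zero at the start; "ft_torque": the same for the moment, N m; "grip_width": finger opening in m; "grasp_force": force on a finger pad.
Only numpy, scipy, OpenCV 4.12 (cv2) and the standard library are available. Lean on these libraries where they do the work, as an engineer would, in place of code of your own. Each camera call takes 0.05 s, during which the arm holds its last target. There are 200 camera calls.

TASK

Get the dry fit of this small panel ready for glue-up: nudge the four wooden staves into a tight, even row in the jig, ends flush against the back fence under the clear plate and sides closed up against the left-hand stop with no gaps. Then slide the dark wedge, thin end first, into the channel between the row and the tapered stop and press it in firmly, more than once if need be, until it stays jammed and holds the row tight (firm, not forced), and leave the other things on the bench where they are.

Things in the scene. Friction and masses are not known exactly. Their poses are not given: they have to be found in the camera images.
- jig: Fixed glue-up jig on a flat red tool case: plywood base 205 x 314 x 15 mm, back fence, stop along the left side, clear hold-down plate over the row. Origin under the base (which spans x = -110 to 95, y = -157 to 157 mm); x from the open mouth towards the back fence, y left, z up. Base top z = 15; fence face x = 77; face of the left-hand stop y = 127 (it runs x = -110 to 77, up to z = 53).
- plate_edge (a point): Middle of the lower front edge of the clear plate (jig x = -43, y = 28, z = 53 mm). The plate is 8 mm thick, spans jig x = -43 to 95 and y = -101 to 157 mm, and leaves 38 mm over the base (staves are 35). It overhangs the near ends of fully home staves (jig x = -33) by 10 mm. Screw heads reach z = 67. Axes as the jig's.
- taper_stop: Fixed timber stop right of the row, 120 x 46 x 37 mm, with two black star knobs (to 54 mm), set a few mm differently each time. Axes as the jig's; origin at mid-length (jig x = 17 mm) at the foot of its working face, which looks to +y and tapers 1 in 7: y = x/7 for x = -60 to 60 mm. So the wedge's channel narrows towards the back; its far end is open.
- stave_1: Loose wooden stave, 45 wide x 110 long x 35 mm high, about 0.09 kg; number 1 of the row of four, counted from the left-hand stop. Origin: centre of its underside; its y axis is the long one, roughly along the jig's x. It stands on the jig's base, its far third under the clear plate. Fully home its origin is at jig x = 22 mm.
- stave_2: Loose wooden stave, 45 wide x 110 long x 35 mm high, about 0.09 kg; number 2 of the row of four, counted from the left-hand stop. Origin: centre of its underside; its y axis is the long one, roughly along the jig's x. It stands on the jig's base, its far third under the clear plate. Fully home its origin is at jig x = 22 mm.
- stave_3: Loose wooden stave, 45 wide x 110 long x 35 mm high, about 0.09 kg; number 3 of the row of four, counted from the left-hand stop. Origin: centre of its underside; its y axis is the long one, roughly along the jig's x. It stands on the jig's base, its far third under the clear plate. Fully home its origin is at jig x = 22 mm.
- stave_4: Loose wooden stave, 45 wide x 110 long x 35 mm high, about 0.09 kg; number 4 of the row of four, counted from the left-hand stop. Origin: centre of its underside; its y axis is the long one, roughly along the jig's x. It stands on the jig's base, its far third under the clear plate. Fully home its origin is at jig x = 22 mm.
- wedge: Loose dark hardwood wedge, waxed, 175 x 46 x 28 mm, 0.13 kg, lying flat, right way up. Origin on its underside; x along it to the thin end: tip x = 97.5, tail face x = -77.5 mm. Left-hand face y = 19 is straight; right-hand face tapers 1 in 7 from y = -8 at the tip (corners bevelled 5 mm) to y = -26.7 at x = -32.5, then runs parallel to the tail (45.7 mm wide: grip here). Fits the taper stop.
- glue_bottle: White glue bottle with orange tip standing upright, 60 x 59 x 182 mm, bystander. Origin at the centre of its underside.
- marker: Black and red marker lying on the bench, 17 x 130 mm, bystander. Origin at its centre, underside.
- battery_pack: Black drill battery, 62 x 72 x 48 mm, bystander. Origin at the centre of its underside.
- tape_measure: Yellow tape measure, 38 x 76 x 64 mm, bystander. Origin at the centre of its underside.
- tape_roll_0: Blue tape roll lying flat, 62 mm across, 22 mm high, bystander. Origin at the centre of its underside.
- wood_block_1: Brown wood offcut, 50 x 50 x 22 mm, bystander. Origin at the centre of its underside.
- pliers_2: Yellow-handled pliers lying flat, 41 x 172 x 13 mm, bystander. Origin at its centre, underside.

How it is judged:
At the end, for the whole second after the job is handed in: Staves flat, within 2.5 mm of the back fence and 0.02 rad of square; stave 1 within 2 mm of the left-hand stop, neighbours' centres under 46.5 mm apart (45 = touching); wedge flat and straight in its channel, at rest and jammed: let go, it still presses over 5 N on stave 4 and on the tapered stop (x of stave_1 in the frame of jig between 0.0195 and 0.0245 m and angle between the y axis of each of stave_1, stave_2, stave_3, stave_4 and the x axis of jig, either way round below 0.02 rad and z of each of stave_1, stave_2, stave_3, stave_4, wedge in the frame of jig below 0.018 m and x of stave_2 in the frame of jig between 0.0195 and 0.0245 m and x of stave_3 in the frame of jig between 0.0195 and 0.0245 m and x of stave_4 in the frame of jig between 0.0195 and 0.0245 m and y of stave_1 in the frame of jig between 0.1025 and 0.1065 m and horizontal distance between stave_1 and stave_2 below 0.0465 m and horizontal distance between stave_2 and stave_3 below 0.0465 m and horizontal distance between stave_3 and stave_4 below 0.0465 m and contact force between wedge and stave_4 above 5 N and contact force between wedge and taper_stop above 5 N and angle between wedge's own z axis and vertical below 0.06 rad and x of wedge in the frame of jig above -0.09 m and angle between the x axis of wedge and the x axis of jig, either way round below 0.05 rad and linear speed of wedge below 0.01 m/s).
It fails at once if the wedge was forced: it squeezed the row with more than 80 N (contact force between wedge and stave_4 above 80 N).
It fails at once if another thing on the bench was moved by more than 20 mm (distance of any of glue_bottle, marker, battery_pack, tape_measure, tape_roll_0, wood_block_1, pliers_2 from where it was at the start of the episode above 0.02 m).
It also fails if it takes over 72 s, if anything falls off the work surface, if the arm or the gripper's body presses on something with over 40 N, if the wrist force passes 120 N, or if a joint passes its speed limit or range.

## Working session

There is one attempt and no reset: what is moved stays moved. The work goes in short steps, Python scripts to look and compute and a tool call to move; the robot and the scene stay as the last step left them, time stands still between calls to the robot, and variables do not carry over. Pictures are saved under pics/ and viewed, at most 10 in all, crops included, and the job is handed in when it is done.

Besides the shell and the picture viewer there is one more tool, called after ">>>" as name(argument=value, ...), one argument or row to a line, values as JSON. send_rows: Moves the arm, as the interface text tells. Its arguments: {"type":"object","properties":{"steps":{"type":"string"}},"required":["steps"]}

```bash
mkdir -p pics
cat > h.py <<'E'
from workcell import *
import numpy as np, cv2
def snap(n):
    c=camera(n); np.savez('pics/%s.npz'%n,**{k:np.asarray(v) for k,v in c.items()}); return c
def rays(c,uv):
    K=c['camera_matrix'];uv=np.atleast_2d(np.asarray(uv,float))
    d=np.c_[(uv[:,0]-K[0,2])/K[0,0],(uv[:,1]-K[1,2])/K[1,1]]
    s=d.copy()
    for _ in range(20): s=d/(1+float(c['k1'])*(s**2).sum(1,keepdims=True))
    E=c['extrinsics'];R=E[:3,:3]
    return -R.T@E[:3,3], np.c_[s,np.ones(len(s))]@R
def plane(c,uv,z):
    o,r=rays(c,uv); return o+r*((z-o[2])/r[:,2])[:,None]
def depth(c,uv):
    o,r=rays(c,uv); uv=np.atleast_2d(np.asarray(uv)).astype(int)
    return o+r*c['range_z'][uv[:,1],uv[:,0]][:,None]
def proj(c,P):
    P=np.atleast_2d(P);E=c['extrinsics'];q=P@E[:3,:3].T+E[:3,3];s=q[:,:2]/q[:,2:]
    s=s*(1+float(c['k1'])*(s**2).sum(1,keepdims=True));K=c['camera_matrix']
    return np.c_[s[:,0]*K[0,0]+K[0,2],s[:,1]*K[1,1]+K[1,2]]
def load(n): return dict(np.load('pics/%s.npz'%n))
E
python3 - <<'E'
from h import *
for n in ('scene','top'):
    c=snap(n); cv2.imwrite('pics/%s0.png'%n,cv2.resize(c['frame'][:,:,::-1],(800,500)))
    E=c['extrinsics'];print(n,-E[:3,:3].T@E[:3,3],E[2,:3],c['camera_matrix'][0,0],c['k1'])
o=get_obs();print({k:np.round(v,3) for k,v in o.items()})
E
```

```text
scene [-0.39427206 -0.73660547  0.98878698] [ 0.64081472  0.42384002 -0.64009072] 377.3069951435957 -0.0013660850498957062
top [ 0.4229107  -0.1322259   1.43707337] [ 0.05469186  0.01049231 -0.99844815] 399.11767061131104 0.018219624343768403
{'clock': np.float64(0.1), 'joint_pos': array([1.316, 0.241, 0.004, 1.335, 0.   , 1.571]), 'joint_vel': array([ 0.   , -0.002,  0.002,  0.   ,  0.   , -0.   ]), 'tau': array([-0.0000e+00, -3.7314e+01,  2.5301e+01,  1.1000e-02, -0.0000e+00,
       -0.0000e+00]), 'eef_pos': array([0.126, 0.483, 0.23 ]), 'tool_rot': array([ 0.127,  0.992, -0.001, -0.   ]), 'ft_force': array([-0.16 ,  0.747,  0.384]), 'ft_torque': array([-0.013,  0.05 ,  0.034]), 'grasp_force': np.float64(0.0), 'grip_width': np.float64(0.085)}
```

View pics/scene0.png

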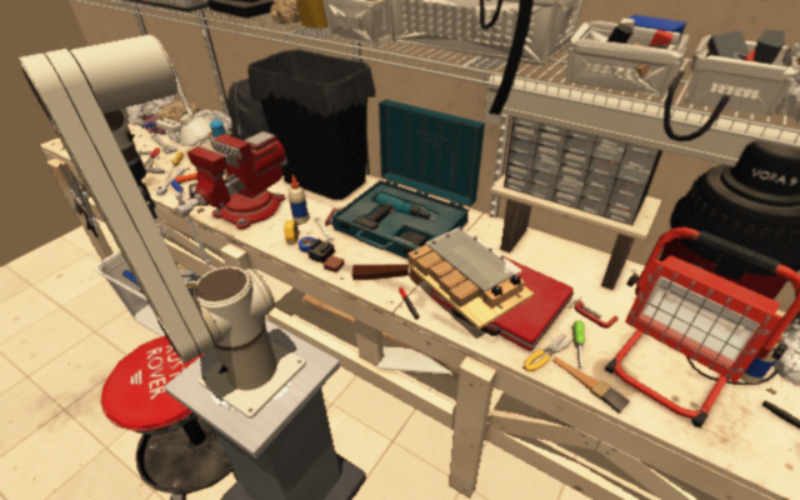

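View pics/top0.png

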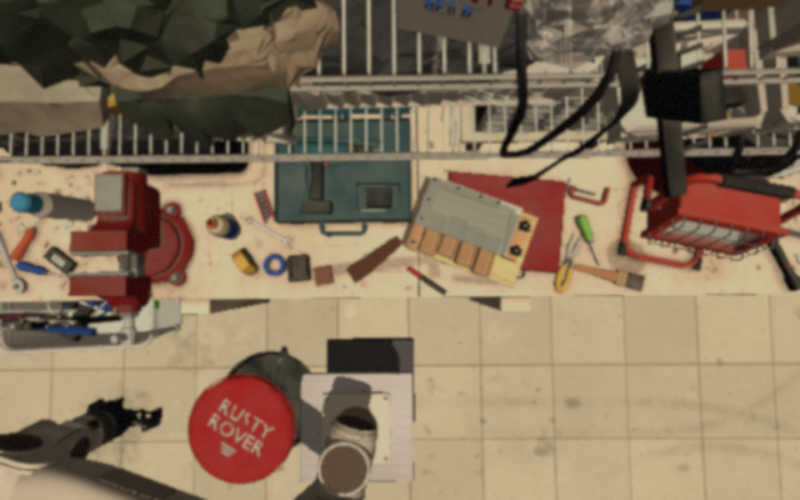

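The scene view shows the jig at about (470,280) with the wedge at (380,271) and the marker at (408,303). In the top view the jig is at (470,230), the wedge at (375,258) and the marker at (427,280). I'll crop in on these.

Run:
```python
from h import *
c=load('top'); f=c['frame'][130:245,270:465,::-1]; cv2.imwrite('pics/t1.png',cv2.resize(f,None,fx=4,fy=4,interpolation=cv2.INTER_CUBIC))
s=load('scene'); f=s['frame'][180:280,270:470,::-1]; cv2.imwrite('pics/s1.png',cv2.resize(f,None,fx=4,fy=4,interpolation=cv2.INTER_CUBIC))
```

```text
(no output)
```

View pics/t1.png

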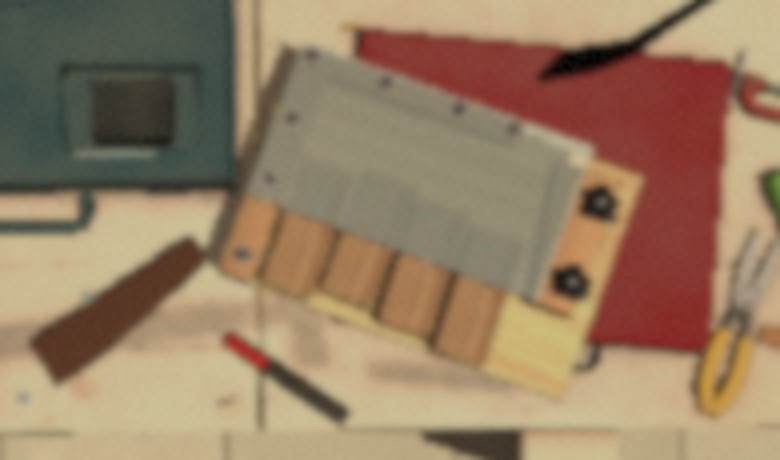

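View pics/s1.png

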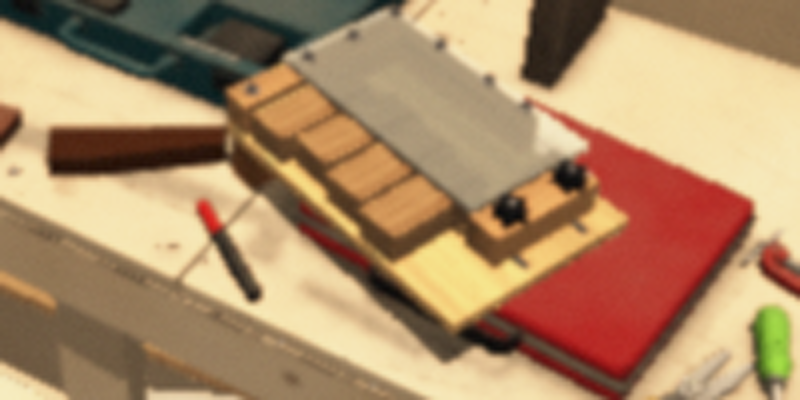

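Both crops resolve the jig corners. The base front-right corner is at crop (565,398) in the top view and (455,330) in the scene view; the plate's right corners are at (597,150)/(522,298) and (588,147)/(470,212). The staves stand out staggered with gaps. The wedge tip is at (195,242) and its tail at (45,362) in the top view.

Run:
```python
from h import *
from scipy.optimize import least_squares
np.set_printoptions(precision=4,suppress=True)
t,s=load('top'),load('scene')
T=lambda p:np.array([270+(p[0]+.5)/4-.5,130+(p[1]+.5)/4-.5]); S=lambda p:np.array([270+(p[0]+.5)/4-.5,180+(p[1]+.5)/4-.5])
for n,p in dict(case=(670,200),case2=(650,300),base=(540,350),plate=(420,210),plate2=(320,130),st1=(295,255),st3=(410,295),st4=(465,320),wedge=(120,310),table=(180,400),tape=(560,250)).items(): print('top',n,depth(t,T(p).round())[0])
for n,p in dict(case=(640,320),base=(460,290),plate=(420,130),st4=(400,210),wedge=(140,135),table=(150,210)).items(): print('scn',n,depth(s,S(p).round())[0])
# points: jig coords, top px, scene px
M=[((-110,-157,15),(565,398),(457,328)),((95,-157,15),(643,177),(630,215)),((95,-101,61),(597,150),(588,147)),((-43,-101,61),(523,298),(470,210)),((95,157,61),(287,44),(395,9)),((-43,157,61),(238,190),(287,58)),((-110,157,53),(213,263),(228,90))]
def tr(p):
    x,y,z,a=p;return np.array([[x+np.cos(a)*X/1e3-np.sin(a)*Y/1e3,y+np.sin(a)*X/1e3+np.cos(a)*Y/1e3,z+Z/1e3] for (X,Y,Z),_,_ in M])
def res(p):
    P=tr(p);return np.r_[(proj(t,P)-[T(m[1]) for m in M]).ravel(),(proj(s,P)-[S(m[2]) for m in M]).ravel()]
r=least_squares(res,[.5,-.15,.04,-.4],loss='soft_l1');print(r.x);print(res(r.x).reshape(-1,2))
```

```text
top case [ 0.5616 -0.5348  0.0532]
top case2 [ 0.4751 -0.5157  0.0521]
top base [ 0.4345 -0.4195  0.0633]
top plate [ 0.551  -0.3121  0.1145]
top plate2 [ 0.6184 -0.2299  0.1169]
top st1 [ 0.5165 -0.2063  0.1001]
top st3 [ 0.4819 -0.3027  0.1007]
top st4 [ 0.4579 -0.3481  0.1063]
top wedge [ 0.4734 -0.0579  0.0306]
top table [ 0.3913 -0.1095 -0.0034]
top tape [ 0.5174 -0.4298  0.1023]
scn case [ 0.4886 -0.5618  0.0511]
scn base [ 0.4258 -0.4274  0.0693]
scn plate [ 0.5417 -0.3276  0.1128]
scn st4 [ 0.4491 -0.357   0.1055]
scn wedge [ 0.4845 -0.0601  0.0262]
scn table [ 0.4236 -0.111  -0.0002]
[ 0.5526 -0.3293  0.0465 -0.3715]
[[-0.9743 -0.092 ]
 [-0.0272 -0.5681]
 [-0.6278 -1.351 ]
 [ 3.6178  0.2847]
 [ 4.4065 -1.7487]
 [ 2.1732  0.0161]
 [ 1.3281  0.6171]
 [-1.2334 -0.723 ]
 [-0.7908  1.2215]
 [-0.2195 -0.2043]
 [ 0.2117  0.3628]
 [-0.2539 -0.6852]
 [-1.0942  0.0213]
 [-0.7198  0.3941]]
```

```bash
cat > fit.py <<'E'
from h import *
from scipy.optimize import least_squares
np.set_printoptions(precision=4,suppress=True)
t,s=load('top'),load('scene')
T=lambda p:np.array([270+(p[0]+.5)/4-.5,130+(p[1]+.5)/4-.5]); S=lambda p:np.array([270+(p[0]+.5)/4-.5,180+(p[1]+.5)/4-.5])
M=[((-110,-157,15),(565,398),(457,328)),((95,-157,15),(643,177),(630,215)),((95,-101,61),(597,150),(588,147)),((-43,-101,61),(None),(470,210)),((95,157,61),(None),(395,9)),((-43,157,61),None,(287,58)),((-110,157,53),None,(228,90)),((-43,157,61),(248,193),None)]
def tr(p,Q):
    x,y,z,a=p;Q=np.atleast_2d(Q)/1e3;c,q=np.cos(a),np.sin(a);return np.c_[x+c*Q[:,0]-q*Q[:,1],y+q*Q[:,0]+c*Q[:,1],z+Q[:,2]]
def res(p):
    o=[]
    for m in M:
        P=tr(p,m[0])
        if m[1]: o.append(proj(t,P)[0]-T(m[1]))
        if m[2]: o.append(proj(s,P)[0]-S(m[2]))
    return np.ravel(o)
E
python3 - <<'E'
from fit import *
r=least_squares(res,[.5,-.15,.04,-.4],loss='soft_l1');print(r.x);print(res(r.x).reshape(-1,2))
p=r.x; np.save('jig.npy',p)
# warp both views to jig xy at z=50 (stave top), rows: x from 110 down, cols: y from 170 to -170
out=[]
for c,(ylo,yhi) in ((t,0),(0,0)),: pass
def warp(c,z,k=2.3):
    H,W=int(250*k),int(340*k)
    v,u=np.mgrid[:H,:W]; X=105-v/k; Y=170-u/k
    uv=proj(c,tr(p,np.c_[X.ravel(),Y.ravel(),np.full(X.size,z)])).astype(np.float32).reshape(H,W,2)
    im=cv2.remap(c['frame'][:,:,::-1].copy(),uv,None,cv2.INTER_CUBIC)
    for X in range(-140,101,20): cv2.line(im,(0,int((105-X)*k)),(8 if X else 25,int((105-X)*k)),(0,0,255),1)
    for Y in range(-160,161,20): cv2.line(im,(int((170-Y)*k),0),(int((170-Y)*k),8 if Y else 25),(0,0,255),1)
    return im
cv2.imwrite('pics/wt.png',warp(t,50));cv2.imwrite('pics/ws.png',warp(s,50))
E
```

```text
[ 0.551  -0.3314  0.0485 -0.3697]
[[-0.15    0.3376]
 [-0.7279 -0.5527]
 [ 0.7195 -0.2639]
 [-0.2961  1.2558]
 [ 0.1139 -1.0198]
 [ 0.2305 -0.1996]
 [ 0.6669  0.4488]
 [-0.0415 -0.7087]
 [-0.8943  0.0591]
 [-0.5315  0.4696]
 [ 0.2994 -0.2273]]
```

View pics/wt.png

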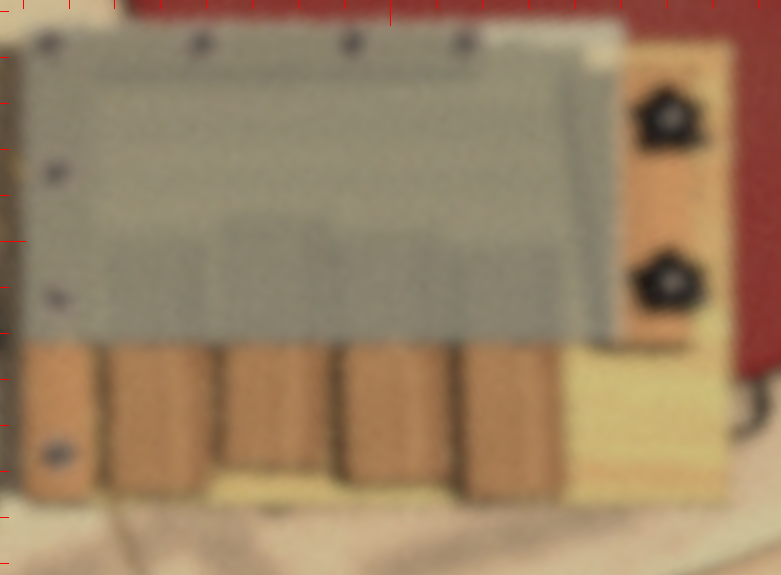

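View pics/ws.png

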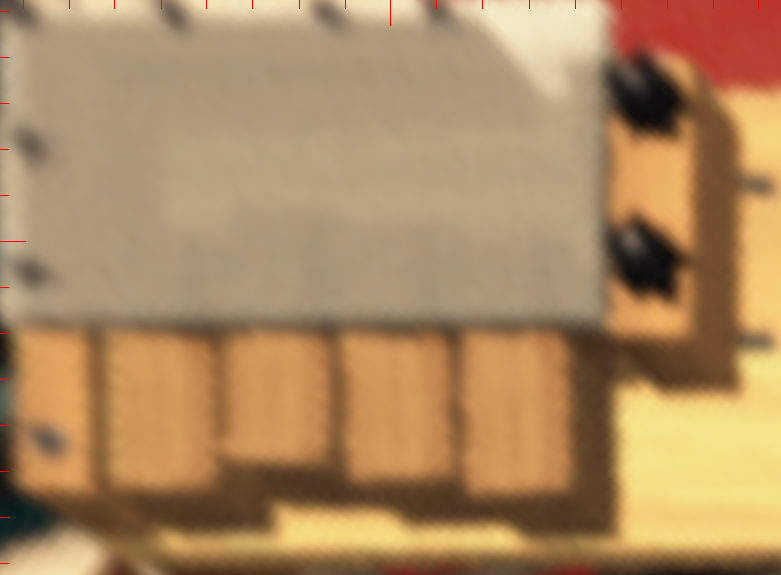

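The warped views put the stave near ends at rows 490, 467, 483 and 497, so jig x is about -108, -98, -105 and -111. Their centres are at jig y of about 101, 50, -2 and -53, with gaps of about 6 mm. The stop's front corner is near u≈605, or y≈-93. Next I'll locate the wedge and compute waypoints.

```bash
cat >> h.py <<'E'
J=[.5515,-.3305,.050,-.370]
def W(x,y,z):
    c,s=np.cos(J[3]),np.sin(J[3]);return np.array([J[0]+(c*x-s*y)/1e3,J[1]+(s*x+c*y)/1e3,J[2]+z/1e3])
def toJ(p):
    c,s=np.cos(J[3]),np.sin(J[3]);d=np.asarray(p)-J[:3];return 1e3*np.array([c*d[0]+s*d[1],-s*d[0]+c*d[1],d[2]])
E
python3 - <<'E'
from h import *
np.set_printoptions(precision=4,suppress=True)
for n,(u0,u1,v0,v1) in dict(top=(272,325,185,230),scene=(278,330,205,230)).items():
    c=load(n);hsv=cv2.cvtColor(c['frame'],cv2.COLOR_RGB2HSV)
    m=((hsv[...,2]<130)&(hsv[...,1]>90)).astype(np.uint8);k=np.zeros_like(m);k[v0:v1,u0:u1]=m[v0:v1,u0:u1]
    cs=cv2.findContours(k,0,2)[0];q=max(cs,key=cv2.contourArea)[:,0]
    P=plane(c,q,.028)[:,:2];d,_=(0,0),0
    box=cv2.boxPoints(cv2.minAreaRect((P*1000).astype(np.float32)));print(n,len(q),box)
    if n=='top': print('hull mm',cv2.approxPolyDP((P*1000).astype(np.float32).reshape(-1,1,2),4,True)[:,0])
    print(depth(c,q.mean(0).round()))
for p in [(-62,-95,120),(-62,-95,22),(-62,-67,22)]: print(p,W(*p))
E
```

```text
top 59 [[ 407.5364   -0.8204]
 [ 507.177  -143.1059]
 [ 546.2457 -115.7466]
 [ 446.6051   26.5389]]
hull mm [[ 522.3558 -132.4764]
 [ 533.1828 -114.8823]
 [ 487.8517  -40.1915]
 [ 477.3075  -33.05  ]
 [ 463.5157    2.3909]
 [ 442.5382   23.6909]
 [ 414.1433    2.622 ]
 [ 417.4946  -15.0406]
 [ 466.2505  -78.9305]]
[[ 0.4773 -0.0505  0.0241]]
scene 21 [[ 387.0916  -16.7388]
 [ 484.1761 -170.8801]
 [ 537.6588 -137.1945]
 [ 440.5742   16.9468]]
[[ 0.4849 -0.097   0.0122]]
(-62, -95, 120) [ 0.4593 -0.3967  0.17  ]
(-62, -95, 22) [ 0.4593 -0.3967  0.072 ]
(-62, -67, 22) [ 0.4695 -0.3705  0.072 ]
```

>>> send_rows(
  steps="-1 0.02 -0.04 0.005 0 0 0; -1 0.025 -0.041 0.005 0 0 0; -1 0.03 -0.041 0 0 0 0; -1 0.03 -0.041 0 0 0 0; -1 0.03 -0.041 0 0 0 0",
)

```text
clock: 0.52
eef_pos: [0.2402, 0.3088, 0.24]
tool_rot: [0.126, 0.992, -0.0, -0.0]
ft_force: [0.7, 1.3, 0.1]
grip_width: 0.0259
grasp_force: 0.0
```

>>> send_rows(
  steps="-1 0.012 -0.035 0 0 0 -0.012; -1 0.012 -0.035 0 0 0 -0.012; -1 0.012 -0.035 0 0 0 -0.012; -1 0.012 -0.035 0 0 0 -0.012; -1 0.012 -0.035 0 0 0 -0.012",
)

```text
clock: 0.93
eef_pos: [0.2997, 0.1338, 0.2401]
tool_rot: [0.157, 0.988, -0.0, -0.0]
ft_force: [1.5, -0.4, 0.7]
grip_width: -0.0
grasp_force: 0.0
```

>>> send_rows(
  steps="-1 0.012 -0.035 0 0 0 -0.011; -1 0.012 -0.035 0 0 0 -0.011; -1 0.012 -0.035 0 0 0 -0.011; -1 0.012 -0.035 0 0 0 -0.011; -1 0.012 -0.035 0 0 0 -0.011",
)

```text
clock: 1.35
eef_pos: [0.3598, -0.0414, 0.2402]
tool_rot: [0.184, 0.983, 0.0, 0.0]
ft_force: [0.6, 0.6, -0.6]
grip_width: -0.0001
grasp_force: 0.0
```

>>> send_rows(
  steps="-1 0.008 -0.035 0 0 0 0; -1 0.008 -0.035 0 0 0 0; -1 0.008 -0.035 0 0 0 0; -1 0.008 -0.035 0 0 0 0; -1 0.008 -0.035 0 0 0 0",
)

```text
clock: 1.77
eef_pos: [0.3996, -0.2163, 0.2398]
tool_rot: [0.184, 0.983, 0.0, -0.0]
ft_force: [1.4, 0.5, 0.2]
grip_width: 0.0001
grasp_force: 0.0
```

>>> send_rows(
  steps="-1 0.008 -0.033 -0.012 0 0 0; -1 0.008 -0.033 -0.012 0 0 0; -1 0.008 -0.033 -0.012 0 0 0; -1 0.008 -0.03 -0.012 0 0 0; -1 0 0 -0.01 0 0 0",
)

```text
clock: 2.18
eef_pos: [0.4325, -0.3483, 0.1799]
tool_rot: [0.186, 0.983, -0.001, 0.0]
ft_force: [1.4, 0.3, 0.2]
grip_width: 0.0
grasp_force: 0.0
```

Run:
```python
from h import *
np.set_printoptions(precision=4,suppress=True)
from scipy.spatial.transform import Rotation as R
o=get_obs();print(o['clock'],o['eef_pos'],R.from_quat(o['tool_rot']).as_matrix()[:,1],o['joint_pos'],toJ(o['eef_pos']),o['ft_force'])
```

```text
2.1833 [ 0.4325 -0.3483  0.1799] [ 0.3656  0.9308 -0.0016] [-0.6772  0.3752  0.0569  1.2518 -0.0014 -0.303 ] [-104.489   -59.6472  129.9099] [1.4465 0.2588 0.2232]
```

>>> send_rows(
  steps="-1 0.009 -0.016 0 0 0 0; -1 0.009 -0.016 0 0 0 0; -1 0.009 -0.016 -0.02 0 0 0; -1 0 0 -0.03 0 0 0; -1 0 0 -0.03 0 0 0",
)

```text
clock: 2.6
eef_pos: [0.4598, -0.3923, 0.1017]
tool_rot: [0.184, 0.983, -0.001, 0.001]
ft_force: [-0.2, 0.1, -0.0]
grip_width: 0.0
grasp_force: 0.0
```

>>> send_rows(
  steps="-1 0 0 -0.015 0 0 0; -1 0 0 -0.005 0 0 0; -1 0 0 -0.003 0 0 0; -1 0 0 -0.002 0 0 0; -1 0 0 -0.001 0 0 0",
)

```text
clock: 3.02
eef_pos: [0.4596, -0.3917, 0.0773]
tool_rot: [0.184, 0.983, -0.0, 0.001]
ft_force: [0.7, -0.0, -0.6]
grip_width: 0.0005
grasp_force: 0.0
```

>>> send_rows(
  steps="-1 0 0 -0.003 0 0 0; -1 0 0 -0.002 0 0 0; -1 0 0 -0.001 0 0 0; -1 0 0 -0.001 0 0 0; -1 0 0 -0.001 0 0 0",
)

```text
clock: 3.43
eef_pos: [0.4591, -0.3915, 0.0685]
tool_rot: [0.184, 0.983, -0.0, 0.0]
ft_force: [-0.7, -0.6, 1.2]
grip_width: 0.0002
grasp_force: 0.0
```

>>> send_rows(
  steps="-1 0 0 -0.001 0 0 0; -1 0 0 -0.001 0 0 0; -1 0 0 -0.001 0 0 0; -1 0 0 0 0 0 0; -1 0 0 0 0 0 0",
)

```text
clock: 3.85
eef_pos: [0.459, -0.3915, 0.0676]
tool_rot: [0.184, 0.983, -0.0, 0.001]
ft_force: [-3.3, 3.5, 11.8]
grip_width: 0.0005
grasp_force: 5.7
```

Run:
```python
from fit import *
r=least_squares(lambda q:res([q[0],q[1],.0525,q[2]]),[.55,-.33,-.37],loss='soft_l1');print(r.x,res([r.x[0],r.x[1],.0525,r.x[2]]).reshape(-1,2).round(1).tolist())
import h;h.J[:]=[r.x[0],r.x[1],.0525,r.x[2]]
print(h.toJ([.459,-.3915,.0676]))
```

```text
[ 0.5492 -0.3317 -0.369 ] [[0.2, 0.9], [-0.7, -1.0], [1.1, 0.1], [-0.2, 0.7], [0.5, -0.7], [0.3, -0.8], [0.7, -0.1], [-0.2, -1.3], [-1.1, -0.5], [-0.7, -0.1], [0.4, 0.2]]
[-62.5831 -88.334   15.1   ]
```

>>> send_rows(
  steps="-1 0 0 0.003 0 0 0; -1 0 0 0.003 0 0 0; -1 0.002 0.005 0 0 0 0; -1 0.002 0.005 0 0 0 0; -1 0.001 0.002 0 0 0 0",
)

```text
clock: 4.27
eef_pos: [0.4641, -0.3791, 0.0712]
tool_rot: [0.184, 0.983, -0.0, -0.0]
ft_force: [-2.5, -2.4, 1.4]
grip_width: 0.0002
grasp_force: 1.2
```

>>> send_rows(
  steps="-1 0.001 0.003 0 0 0 0; -1 0.001 0.003 0 0 0 0; -1 0.001 0.002 0 0 0 0; -1 0.001 0.002 0 0 0 0; -1 0.001 0.002 0 0 0 0",
)

```text
clock: 4.68
eef_pos: [0.4689, -0.3701, 0.0716]
tool_rot: [0.185, 0.983, -0.003, 0.0]
ft_force: [-3.0, -13.0, -0.2]
grip_width: -0.0002
grasp_force: 6.4
```

>>> send_rows(
  steps="-1 0 0.001 0 0 0 0; -1 0 0 0 0 0 0; -1 0 0 0 0 0 0; -1 0 0 0 0 0 0; -1 0 0 0 0 0 0",
)

```text
clock: 5.1
eef_pos: [0.4692, -0.3702, 0.0718]
tool_rot: [0.185, 0.983, -0.003, 0.001]
ft_force: [-1.8, -10.1, -0.9]
grip_width: 0.0001
grasp_force: 5.2
```

```bash
sed -i 's/^J=.*/J=[.5495,-.3316,.0525,-.369]/' h.py
cat > warp.py <<'E'
from h import *
def warp(c,z,k=2.3,x1=105,x0=-145,y1=170,y0=-170):
    Hh,Ww=int((x1-x0)*k),int((y1-y0)*k)
    v,u=np.mgrid[:Hh,:Ww]; X=x1-v/k; Y=y1-u/k
    uv=proj(c,W(X.ravel(),Y.ravel(),np.full(X.size,float(z))).T.reshape(-1,3)).astype(np.float32).reshape(Hh,Ww,2)
    im=cv2.remap(c['frame'][:,:,::-1].copy(),uv,None,cv2.INTER_CUBIC)
    for X in range(-140,x1,20): cv2.line(im,(0,int((x1-X)*k)),(8 if X else 25,int((x1-X)*k)),(0,0,255),1)
    for Y in range(-160,y1,20): cv2.line(im,(int((y1-Y)*k),0),(int((y1-Y)*k),8 if Y else 25),(0,0,255),1)
    return im
E
python3 - <<'E'
from warp import *
a=warp(snap('top'),50,2.2,x1=0);b=warp(snap('scene'),50,2.2,x1=0)
cv2.imwrite('pics/lat.png',np.vstack([a,b]));o=get_obs();print(toJ(o['eef_pos']),o['ft_force'])
E
```

```text
[-61.01769452 -64.99579768  19.28876119] [ -1.197118   -10.86119616   0.4509828 ]
```

View pics/lat.png

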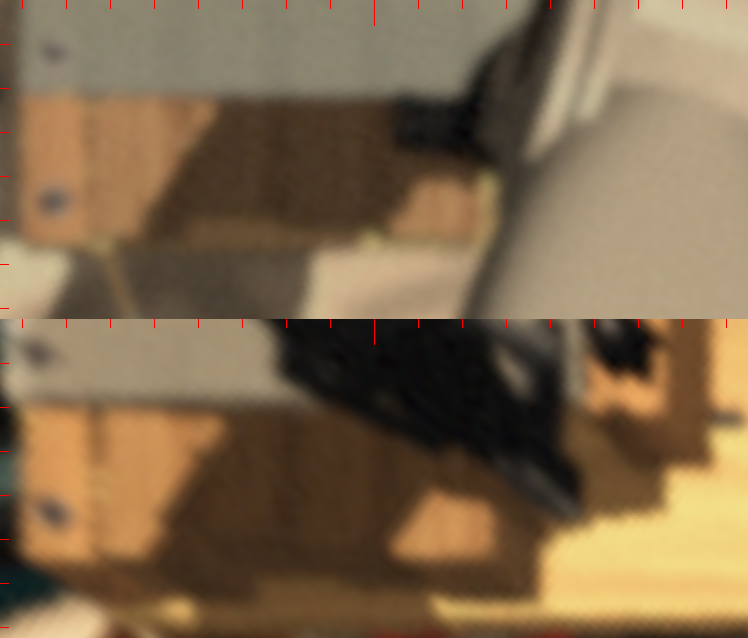

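The row has closed up: stave 4's right face is at u≈487 in the top strip (y≈-51) and no gaps show. Next I'll back off, rise and tilt 45° behind stave 4.

>>> send_rows(
  steps="-1 -0.004 -0.01 0 0 0 0; -1 0 0 0.03 0 0 0; -1 0 0 0.035 0 0 0; -1 -0.01 0.01 0.015 -0.04 -0.105 0; -1 -0.01 0.01 0 -0.04 -0.105 0",
)

```text
clock: 5.62
eef_pos: [0.4513, -0.3605, 0.1566]
tool_rot: [0.181, 0.976, -0.022, 0.118]
ft_force: [0.5, -0.7, 0.6]
grip_width: -0.0001
grasp_force: 0.0
```

>>> send_rows(
  steps="-1 -0.01 0.015 0 -0.04 -0.105 0; -1 -0.01 0.015 0 -0.04 -0.105 0; -1 -0.01 0.012 0 -0.04 -0.105 0; -1 0 0 0 -0.04 -0.105 0; -1 0 0 0 -0.04 -0.105 0",
)

```text
clock: 6.03
eef_pos: [0.4138, -0.3121, 0.1511]
tool_rot: [0.17, 0.91, -0.066, 0.372]
ft_force: [1.5, -1.3, -0.8]
grip_width: -0.0002
grasp_force: 0.0
```

```bash
cat > st.py <<'E'
from h import *
from scipy.spatial.transform import Rotation as R
np.set_printoptions(precision=4,suppress=True)
o=get_obs();m=R.from_quat(o['tool_rot']).as_matrix()
print(o['clock'],o['eef_pos'],'z',m[:,2],'y',m[:,1],'j',o['joint_pos'],'J',toJ(o['eef_pos']),o['ft_force'])
E
python3 st.py
```

```text
6.0333 [ 0.4138 -0.3121  0.1511] z [ 0.6553 -0.2473 -0.7138] y [0.3582 0.9336 0.0054] j [-0.8344 -0.0202 -0.8742 -0.001   0.3251 -0.3429] J [-133.6202  -30.777    98.5845] [ 1.464  -1.3235 -0.7872]
```

>>> send_rows(
  steps="-1 0 0 -0.03 0 0 0; -1 0 0 -0.03 0 0 0; -1 0 0 -0.01 0 0 0; -1 0.007 -0.003 0 0 0 0; -1 0.007 -0.003 0 0 0 0",
)

```text
clock: 6.45
eef_pos: [0.4291, -0.32, 0.0797]
tool_rot: [0.171, 0.911, -0.066, 0.369]
ft_force: [0.7, -0.0, 1.1]
grip_width: -0.0003
grasp_force: 0.0
```

>>> send_rows(
  steps="-1 0.0075 -0.0029 0 0 0 0; -1 0.0075 -0.0029 0 0 0 0; -1 0.0075 -0.0029 0 0 0 0; -1 0.0075 -0.0029 0 0 0 0; -1 0 0 0 0 0 0",
)

```text
clock: 6.87
eef_pos: [0.4618, -0.3337, 0.0828]
tool_rot: [0.17, 0.91, -0.068, 0.372]
ft_force: [-0.4, 0.2, -0.1]
grip_width: 0.0001
grasp_force: 0.0
```

```bash
python3 st.py
```

```text
6.8667 [ 0.4618 -0.3337  0.0828] z [ 0.654  -0.2493 -0.7142] y [0.359  0.9333 0.0029] j [-0.7752  0.2377 -0.8623 -0.2611  0.2834 -0.2976] J [-81.0089 -33.5719  30.3015] [-0.393   0.1724 -0.1311]
```

>>> send_rows(
  steps="-1 0.0075 -0.0025 -0.001 0 0 0; -1 0.0075 -0.0025 -0.001 0 0 0; -1 0.0075 -0.0025 0 0 0 0; -1 0.005 -0.002 0 0 0 0; -1 0.003 -0.001 0 0 0 0",
)

```text
clock: 7.28
eef_pos: [0.4906, -0.3432, 0.0789]
tool_rot: [0.17, 0.911, -0.067, 0.37]
ft_force: [-1.1, 0.2, 1.0]
grip_width: 0.0003
grasp_force: 0.6
```

```bash
python3 st.py
```

```text
7.2833 [ 0.4906 -0.3432  0.0789] z [ 0.6517 -0.248  -0.7168] y [0.3599 0.933  0.0044] j [-0.7409  0.2856 -0.7993 -0.2493  0.2598 -0.2705] J [-50.7263 -32.0206  26.432 ] [-1.1215  0.1909  1.0194]
```

>>> send_rows(
  steps="-1 0.002 -0.0008 0.001 0 0 0; -1 0.002 -0.0008 0 0 0 0; -1 0.002 -0.0008 0 0 0 0; -1 0.0015 -0.0006 0 0 0 0; -1 0.001 -0.0004 0 0 0 0",
)

```text
clock: 7.7
eef_pos: [0.4982, -0.3462, 0.0798]
tool_rot: [0.171, 0.911, -0.067, 0.37]
ft_force: [-1.0, -1.1, -0.5]
grip_width: -0.0
grasp_force: 0.3
```

```bash
python3 st.py
```

```text
7.7 [ 0.4982 -0.3462  0.0798] z [ 0.6513 -0.248  -0.7171] y [0.3602 0.9329 0.0045] j [-0.7337  0.2939 -0.78   -0.2394  0.2547 -0.2646] J [-42.5491 -32.1452  27.3208] [-0.959  -1.133  -0.5126]
```

>>> send_rows(
  steps="-1 0.001 -0.0004 0 0 0 0; -1 0.001 -0.0004 0 0 0 0; -1 0.001 -0.0004 0 0 0 0; -1 0.001 -0.0004 0 0 0 0; -1 0.001 -0.0004 0 0 0 0",
)

```text
clock: 8.12
eef_pos: [0.5011, -0.3473, 0.0792]
tool_rot: [0.171, 0.911, -0.067, 0.369]
ft_force: [-23.5, 8.7, 20.3]
grip_width: -0.0001
grasp_force: 12.4
```

```bash
python3 st.py
```

```text
8.1167 [ 0.5011 -0.3473  0.0792] z [ 0.6494 -0.2478 -0.7189] y [0.3614 0.9324 0.0052] j [-0.7301  0.2985 -0.7716 -0.2338  0.2512 -0.2612] J [-39.4623 -32.1283  26.7434] [-23.5338   8.7094  20.2693]
```

>>> send_rows(
  steps="-1 -0.027 0.0104 0.002 0 0 0; -1 -0.027 0.0104 0 0 0 0; -1 -0.027 0.0104 0 0 0 0; -1 0.008 0.021 0 0 0 0; -1 0.008 0.022 0 0 0 0",
)

```text
clock: 8.53
eef_pos: [0.4364, -0.2751, 0.0821]
tool_rot: [0.173, 0.91, -0.068, 0.37]
ft_force: [2.0, 0.2, 0.9]
grip_width: -0.0001
grasp_force: 0.0
```

```bash
python3 st.py
```

```text
8.5333 [ 0.4364 -0.2751  0.0821] z [ 0.6502 -0.2519 -0.7168] y [0.3656 0.9308 0.0046] j [-0.6935  0.1528 -0.9979 -0.3249  0.2238 -0.2296] J [-125.9021   11.8774   29.5608] [1.9787 0.2083 0.9141]
```

>>> send_rows(
  steps="-1 0.009 -0.0025 -0.001 0 0 0; -1 0.009 -0.0025 0 0 0 0; -1 0.009 -0.0035 0 0 0 0; -1 0.009 -0.0035 0 0 0 0; -1 0.009 -0.0035 -0.001 0 0 0",
)

```text
clock: 8.95
eef_pos: [0.4848, -0.2908, 0.0804]
tool_rot: [0.171, 0.91, -0.067, 0.371]
ft_force: [-0.3, 0.9, 0.2]
grip_width: -0.0001
grasp_force: 0.4
```

>>> send_rows(
  steps="-1 0.009 -0.0033 0 0 0 0; -1 0.009 -0.0033 0 0 0 0; -1 0.006 -0.0022 0 0 0 0; -1 0.003 -0.001 0 0 0 0; -1 0.002 -0.001 0 0 0 0",
)

```text
clock: 9.37
eef_pos: [0.5127, -0.3005, 0.0798]
tool_rot: [0.171, 0.911, -0.067, 0.37]
ft_force: [-1.6, 0.8, 1.0]
grip_width: -0.0002
grasp_force: 0.4
```

```bash
python3 st.py
```

```text
9.3667 [ 0.5127 -0.3005  0.0798] z [ 0.6513 -0.248  -0.7171] y [0.3601 0.9329 0.0045] j [-0.6209  0.2712 -0.8262 -0.281   0.1781 -0.1799] J [-45.5725  15.6793  27.2509] [-1.6457  0.7797  0.9617]
```

>>> send_rows(
  steps="-1 0.0015 -0.0006 0 0 0 0; -1 0.0015 -0.0006 0 0 0 0; -1 0.001 -0.0004 0 0 0 0; -1 0.001 -0.0004 0 0 0 0; -1 0.001 -0.0004 0 0 0 0",
)

```text
clock: 9.78
eef_pos: [0.518, -0.3026, 0.0797]
tool_rot: [0.171, 0.911, -0.067, 0.37]
ft_force: [-0.4, -0.2, -0.3]
grip_width: 0.0002
grasp_force: 0.2
```

```bash
python3 st.py
```

```text
9.7833 [ 0.518  -0.3026  0.0797] z [ 0.6511 -0.248  -0.7173] y [0.3603 0.9328 0.0046] j [-0.6172  0.2789 -0.8128 -0.2756  0.1756 -0.1771] J [-39.832   15.6551  27.2442] [-0.3783 -0.1629 -0.2907]
```

>>> send_rows(
  steps="-1 0.001 -0.0004 0 0 0 0; -1 0.001 -0.0004 0 0 0 0; -1 0.0008 -0.0003 0 0 0 0; -1 0 0 0 0 0 0; -1 0 0 0 0 0 0",
)

```text
clock: 10.2
eef_pos: [0.5182, -0.3026, 0.0784]
tool_rot: [0.171, 0.911, -0.066, 0.368]
ft_force: [-13.7, 4.8, 9.4]
grip_width: 0.0002
grasp_force: 7.1
```

```bash
python3 st.py
```

```text
10.2 [ 0.5182 -0.3026  0.0784] z [ 0.6482 -0.2472 -0.7202] y [0.3613 0.9324 0.0052] j [-0.6161  0.2812 -0.8099 -0.271   0.1737 -0.1757] J [-39.6448  15.7364  25.8909] [-13.6778   4.7786   9.4271]
```

>>> send_rows(
  steps="-1 -0.027 0.0104 0.003 0 0 0; -1 -0.027 0.0104 0 0 0 0; -1 -0.027 0.0104 0 0 0 0; -1 0.008 0.021 0 0 0 0; -1 0.008 0.022 0 0 0 0",
)

```text
clock: 10.62
eef_pos: [0.4539, -0.2305, 0.0828]
tool_rot: [0.173, 0.91, -0.068, 0.37]
ft_force: [0.3, -0.6, -0.1]
grip_width: -0.0
grasp_force: 0.0
```

>>> send_rows(
  steps="-1 0.009 -0.0025 -0.001 0 0 0; -1 0.009 -0.0035 0 0 0 0; -1 0.009 -0.0035 0 0 0 0; -1 0.009 -0.0035 0 0 0 0; -1 0.009 -0.0035 -0.001 0 0 0",
)

```text
clock: 11.03
eef_pos: [0.5025, -0.2474, 0.0813]
tool_rot: [0.171, 0.91, -0.067, 0.371]
ft_force: [-0.8, -0.1, -0.0]
grip_width: 0.0002
grasp_force: 0.3
```

>>> send_rows(
  steps="-1 0.009 -0.0035 0 0 0 0; -1 0.009 -0.0035 0 0 0 0; -1 0.006 -0.0023 0 0 0 0; -1 0.003 -0.0012 0 0 0 0; -1 0.002 -0.0008 0 0 0 0",
)

```text
clock: 11.45
eef_pos: [0.5305, -0.2578, 0.0808]
tool_rot: [0.171, 0.911, -0.067, 0.37]
ft_force: [-0.4, -0.0, 0.6]
grip_width: 0.0004
grasp_force: 0.3
```

```bash
python3 st.py
```

```text
11.45 [ 0.5305 -0.2578  0.0808] z [ 0.6513 -0.2482 -0.7171] y [0.3604 0.9328 0.0044] j [-0.5015  0.2588 -0.8463 -0.3008  0.0956 -0.0925] J [-44.3645  61.9727  28.3017] [-0.3597 -0.0237  0.5914]
```

>>> send_rows(
  steps="-1 0.002 -0.0008 -0.001 0 0 0; -1 0.0015 -0.0006 0 0 0 0; -1 0.0013 -0.0005 0 0 0 0; -1 0.001 -0.0004 0 0 0 0; -1 0.0008 -0.0003 0 0 0 0",
)

```text
clock: 11.87
eef_pos: [0.5349, -0.2594, 0.079]
tool_rot: [0.171, 0.911, -0.067, 0.369]
ft_force: [-13.3, 5.3, 11.3]
grip_width: -0.0001
grasp_force: 7.3
```

```bash
python3 st.py
```

```text
11.8667 [ 0.5349 -0.2594  0.079 ] z [ 0.6495 -0.2475 -0.7189] y [0.3606 0.9327 0.0046] j [-0.4993  0.2691 -0.8346 -0.2968  0.0938 -0.0908] J [-39.6556  62.1173  26.4797] [-13.3443   5.3386  11.2573]
```

>>> send_rows(
  steps="-1 -0.027 0.0104 0.003 0 0 0; -1 -0.027 0.0104 0 0 0 0; -1 -0.027 0.0104 0 0 0 0; -1 0.007 0.018 0 0 0 0; -1 0.007 0.019 0 0 0 0",
)

```text
clock: 12.28
eef_pos: [0.4672, -0.1921, 0.0824]
tool_rot: [0.173, 0.911, -0.067, 0.369]
ft_force: [0.4, -1.2, 0.1]
grip_width: 0.0
grasp_force: 0.0
```

>>> send_rows(
  steps="-1 0.009 -0.0035 -0.001 0 0 0; -1 0.009 -0.0035 0 0 0 0; -1 0.009 -0.0035 0 0 0 0; -1 0.009 -0.0035 0 0 0 0; -1 0.009 -0.0035 -0.001 0 0 0",
)

```text
clock: 12.7
eef_pos: [0.5159, -0.2104, 0.0811]
tool_rot: [0.171, 0.911, -0.067, 0.37]
ft_force: [-0.8, 0.9, 1.2]
grip_width: 0.0
grasp_force: 0.6
```

>>> send_rows(
  steps="-1 0.009 -0.0035 0 0 0 0; -1 0.009 -0.0035 0 0 0 0; -1 0.006 -0.0023 0 0 0 0; -1 0.003 -0.0012 0 0 0 0; -1 0.002 -0.0008 0 0 0 0",
)

```text
clock: 13.12
eef_pos: [0.5444, -0.2212, 0.0811]
tool_rot: [0.171, 0.911, -0.067, 0.371]
ft_force: [-1.5, 0.8, 2.5]
grip_width: -0.0001
grasp_force: 0.4
```

```bash
python3 st.py
```

```text
13.1167 [ 0.5444 -0.2212  0.0811] z [ 0.6518 -0.2486 -0.7164] y [0.3606 0.9327 0.0044] j [-0.3982  0.2539 -0.8559 -0.3107  0.0236 -0.0179] J [-44.5617 101.0942  28.641 ] [-1.4742  0.7959  2.5151]
```

>>> send_rows(
  steps="-1 0.002 -0.0008 -0.001 0 0 0; -1 0.0015 -0.0006 0 0 0 0; -1 0.0013 -0.0005 0 0 0 0; -1 0.001 -0.0004 0 0 0 0; -1 0.0008 -0.0003 0 0 0 0",
)

```text
clock: 13.53
eef_pos: [0.5491, -0.2227, 0.0806]
tool_rot: [0.171, 0.911, -0.067, 0.37]
ft_force: [-20.7, 8.1, 23.1]
grip_width: -0.0001
grasp_force: 10.1
```

```bash
python3 st.py
```

```text
13.5333 [ 0.5491 -0.2227  0.0806] z [ 0.6518 -0.248  -0.7167] y [0.3602 0.9329 0.0049] j [-0.3975  0.2621 -0.8445 -0.3072  0.0237 -0.0174] J [-39.6313 101.4089  28.0888] [-20.7263   8.0611  23.1252]
```

Run:
```python
from fit import *
L=plane(t,[T((30,345)),T((190,237))],.028)[:,:2];Rr=plane(t,[T((57,383)),T((208,256))],.028)[:,:2]
print(L,Rr,np.linalg.norm(L[1]-L[0]),np.linalg.norm(L[0]-Rr[0]),np.linalg.norm(L[1]-Rr[1]))
d=L[1]-L[0];print('yaw L',np.arctan2(d[1],d[0]))
# mask-based: blob in float, threshold finer
for n,z,(u0,u1,v0,v1) in (('top',.028,(272,324,184,230)),('scene',.028,(278,328,205,226))):
    c=load(n);f=cv2.resize(c['frame'][v0:v1,u0:u1],None,fx=8,fy=8,interpolation=cv2.INTER_CUBIC).astype(float)
    m=((f.sum(2)<330)&(f[...,0]-f[...,2]>15)).astype(np.uint8)
    q=max(cv2.findContours(m,0,1)[0],key=cv2.contourArea)
    q=cv2.convexHull(q);a=cv2.approxPolyDP(q,10,True)[:,0]
    uv=np.c_[u0+(a[:,0]+.5)/8-.5,v0+(a[:,1]+.5)/8-.5];print(n,np.c_[uv,plane(c,uv,z)[:,:2]])
```

```text
[[ 0.443   0.0232]
 [ 0.5371 -0.1189]] [[ 0.4093 -0.0004]
 [ 0.5201 -0.1347]] 0.17050862057533994 0.041193205961401 0.023197051370860707
yaw L -0.9857509203091439
top [[323.4375 187.8125   0.5407  -0.1413]
 [323.4375 229.4375   0.3937  -0.1398]
 [271.5625 229.4375   0.3954   0.043 ]
 [279.3125 211.9375   0.4568   0.0155]
 [312.0625 191.0625   0.5296  -0.1009]]
scene [[327.4375 204.5625   0.5721  -0.1075]
 [327.4375 220.6875   0.4919  -0.1589]
 [291.5625 225.4375   0.3983  -0.0597]
 [277.5625 225.4375   0.3703  -0.0154]
 [277.5625 220.4375   0.3922   0.002 ]
 [283.0625 211.6875   0.4436   0.0156]]
```

>>> send_rows(
  steps="-1 -0.027 0.0104 0.003 0 0 0; -1 -0.027 0.0104 0.01 0.04 0.105 0; -1 -0.01 0.02 0.035 0.04 0.105 0; -1 -0.01 0.02 0.035 0.04 0.105 0; -1 -0.01 0.02 0.035 0.04 0.105 0",
)

```text
clock: 13.95
eef_pos: [0.4913, -0.1722, 0.1444]
tool_rot: [0.179, 0.953, -0.042, 0.241]
ft_force: [2.4, 0.6, -0.4]
grip_width: -0.0
grasp_force: 0.0
```

>>> send_rows(
  steps="0.3 -0.01 0.03 0.03 0.04 0.105 0; 0.3 -0.01 0.03 0 0.04 0.105 0; 0.3 -0.01 0.03 0 0.04 0.105 0; 0.3 -0.005 0.02 0 0 0 -0.11; 0.3 0 0.02 0 0 0 -0.11",
)

```text
clock: 14.37
eef_pos: [0.4631, -0.0522, 0.164]
tool_rot: [0.293, 0.951, -0.026, 0.094]
ft_force: [-0.9, -0.1, -1.4]
grip_width: 0.0554
grasp_force: 0.0
```

```bash
python3 st.py
```

```text
14.3667 [ 0.4631 -0.0522  0.164 ] z [ 0.1631 -0.1049 -0.981 ] y [0.5626 0.8267 0.0052] j [-0.0493  0.0902 -0.3803  0.9306 -0.0968  0.5405] J [-181.3673  229.3785  111.5214] [-0.907  -0.1433 -1.4417]
```

>>> send_rows(
  steps="0.75 -0.006 0.011 0 0.035 0.054 -0.1; 0.75 -0.006 0.011 0 0.035 0.054 -0.1; 0.75 -0.006 0.011 0 0.035 0.054 -0.1; 0.75 -0.006 0.011 -0.02 0 0 -0.09; 0.75 0 0 -0.02 0 0 0",
)

```text
clock: 14.78
eef_pos: [0.4397, -0.0077, 0.1238]
tool_rot: [0.472, 0.882, -0.012, -0.003]
ft_force: [0.0, -0.9, -1.2]
grip_width: 0.075
grasp_force: 0.0
```

```bash
python3 st.py
python3 - <<'E'
from warp import *
import h
c=snap('top');f=c['frame'][130:245,250:425,::-1];a=cv2.resize(f,None,fx=4,fy=4,interpolation=cv2.INTER_CUBIC)
cv2.imwrite('pics/home.png',a)
E
```

```text
14.7833 [ 0.4397 -0.0077  0.1238] z [-0.0174 -0.0188 -0.9997] y [ 0.8315  0.5549 -0.025 ] j [-0.0045  0.2178 -0.3205  1.0498 -0.0189  0.9779] J [-219.2414  262.477    71.2513] [ 0.0473 -0.8901 -1.2112]
```

View pics/home.png

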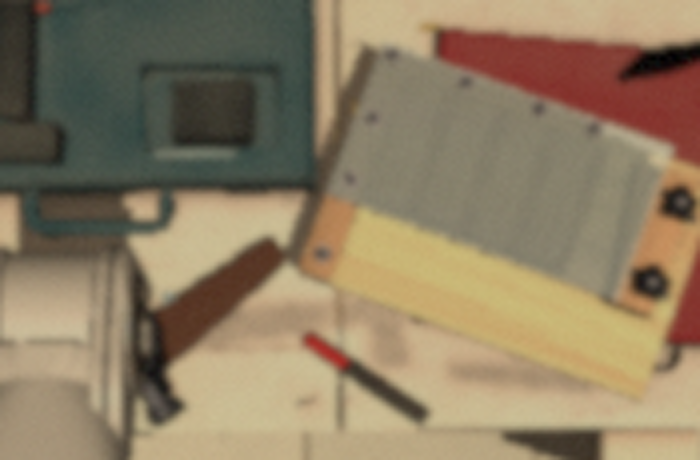

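The staves are now all hidden under the plate, so they are home. The open fingers straddle the wedge tail near (160,340). Next I'll descend and grip.

>>> send_rows(
  steps="0.75 0 0 -0.035 0.019 -0.017 0; 0.75 0 0 -0.035 0 0 0; 0.75 0 0 -0.03 0 0 0; 0.75 0 0 -0.011 0 0 0; 0.75 0 0 -0.004 0 0 0",
)

```text
clock: 15.25
eef_pos: [0.4363, -0.009, 0.0065]
tool_rot: [0.471, 0.882, -0.002, -0.003]
ft_force: [0.2, 0.2, -0.6]
grip_width: 0.0748
grasp_force: 0.0
```

>>> send_rows(
  steps="0.75 0 0 -0.002 0 0 0; -1 0 0 0 0 0 0; -1 0 0 0 0 0 0; -1 0 0 0 0 0 0; -1 0 0 0 0 0 0",
)

```text
clock: 15.67
eef_pos: [0.4407, -0.0089, 0.0084]
tool_rot: [0.471, 0.882, 0.0, 0.001]
ft_force: [-1.2, -0.3, 5.5]
grip_width: 0.0441
grasp_force: 61.9
```

>>> send_rows(
  steps="-1 0 0 0 0 0 0; -1 0 0 0 0 0 0; -1 0 0 0 0 0 0; -1 0 0 0 0 0 0; -1 0 0 0 0 0 0",
)

```text
clock: 16.08
eef_pos: [0.4407, -0.0089, 0.0084]
tool_rot: [0.471, 0.882, 0.0, 0.001]
ft_force: [-0.8, -0.9, 6.9]
grip_width: 0.0443
grasp_force: 62.1
```

```bash
python3 st.py
```

```text
16.0833 [ 0.4407 -0.0089  0.0084] z [ 0.0021 -0.0008 -1.    ] y [0.8308 0.5565 0.0013] j [-0.0197  0.3634 -0.4857  0.7196 -0.0007  0.9609] J [-217.8823  261.7193  -44.1441] [-0.8177 -0.8823  6.9159]
```

>>> send_rows(
  steps="-1 0 0 0.03 0 0 0; -1 0 0 0.038 0 0 0; -1 0 0 0.038 0 0 0; -1 -0.01 -0.015 0.038 0 0 0; -1 -0.011 -0.03 0.01 0 0 0.1",
)

```text
clock: 16.5
eef_pos: [0.4221, -0.0527, 0.1666]
tool_rot: [0.423, 0.906, 0.002, 0.005]
ft_force: [2.5, -1.1, -1.9]
grip_width: 0.0446
grasp_force: 61.9
```

>>> send_rows(
  steps="-1 -0.012 -0.035 0 0 0 0.1; -1 -0.012 -0.035 0 0 0 0.1; -1 -0.012 -0.035 0 0 0 0.1; -1 -0.012 -0.035 0 0 0 0.1; -1 -0.012 -0.035 0 0 0 0.1",
)

```text
clock: 16.92
eef_pos: [0.359, -0.2256, 0.161]
tool_rot: [0.193, 0.981, -0.001, 0.0]
ft_force: [0.2, 0.3, -1.5]
grip_width: 0.0442
grasp_force: 62.0
```

>>> send_rows(
  steps="-1 -0.012 -0.035 0 0 0 0.012; -1 -0.012 -0.035 0 0 0 0; -1 -0.011 -0.025 0 0 0 0; -1 0 0 -0.02 0 0 0; -1 0 0 0 0 0 0",
)

```text
clock: 17.33
eef_pos: [0.3227, -0.3193, 0.1383]
tool_rot: [0.191, 0.982, 0.001, -0.002]
ft_force: [-1.5, 1.3, -1.8]
grip_width: 0.0447
grasp_force: 61.8
```

```bash
python3 st.py
python3 - <<'E'
from warp import *
c=snap('top');d=snap('scene')
a=cv2.resize(c['frame'][150:270,300:460,::-1],None,fx=3.2,fy=3.2,interpolation=cv2.INTER_CUBIC)
b=cv2.resize(d['frame'][170:290,300:480,::-1],(0,0),fx=1.6,fy=1.6*2,interpolation=cv2.INTER_CUBIC)
cv2.imwrite('pics/held.png',np.hstack([a,b]))
E
```

```text
17.3333 [ 0.3227 -0.3193  0.1383] z [-0.0039  0.0019 -1.    ] y [0.3755 0.9268 0.0003] j [-0.7792  0.2197 -0.2756  1.0797 -0.0014 -0.3943] J [-215.9326  -70.3371   85.7766] [-1.5368  1.2551 -1.8293]
```

View pics/held.png

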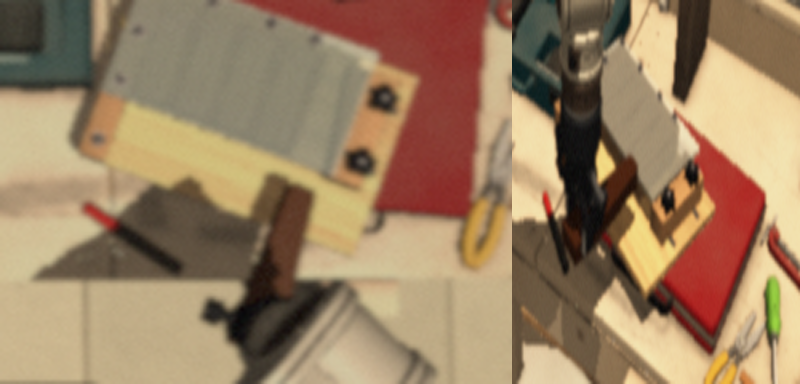

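The wedge is held level, with its tip at about (292,181) in the top crop and pointing along the jig. I'll check the tip offset.

Run:
```python
from h import *
c=load('top');n=lambda p:(300+(p[0]+.5)/3.2-.5,150+(p[1]+.5)/3.2-.5)
for p in [(272,178),(311,188),(292,181),(255,290),(275,184)]: print(p,toJ(plane(c,n(p),.158)[0]))
print(W(-210,-77,25))
```

```text
(272, 178) [-71.0825661  -31.87675506 105.5       ]
(311, 188) [-66.81759664 -71.66686786 105.5       ]
(292, 181) [-66.89460364 -51.56430147 105.5       ]
(255, 290) [-181.78147677  -54.32004192  105.5       ]
(275, 184) [-75.66861714 -36.73480742 105.5       ]
[ 0.32586283 -0.3276736   0.0775    ]
```

>>> send_rows(
  steps="-1 0.003 -0.008 -0.02 0 0 0.016; -1 0 0 -0.02 0 0 0; -1 0 0 -0.012 0 0 0; -1 0 0 -0.004 0 0 0; -1 0 0 0 0 0 0",
)

```text
clock: 17.85
eef_pos: [0.328, -0.326, 0.0842]
tool_rot: [0.181, 0.984, -0.0, -0.001]
ft_force: [0.4, 0.7, -0.8]
grip_width: 0.0449
grasp_force: 61.8
```

```bash
python3 st.py
```

```text
17.85 [ 0.328  -0.326   0.0842] z [-0.0021  0.0002 -1.    ] y [ 0.3555  0.9347 -0.0006] j [-0.7814  0.292  -0.3376  0.9429 -0.0014 -0.418 ] J [-208.6367  -74.6515   31.7121] [ 0.4354  0.7045 -0.8128]
```

>>> send_rows(
  steps="-1 -0.001 -0.0023 -0.003 0 0 -0.005; -1 0 0 -0.002 0 0 0; -1 0 0 -0.001 0 0 0; -1 0 0 -0.001 0 0 0; -1 0 0 0 0 0 0",
)

```text
clock: 18.27
eef_pos: [0.3271, -0.3297, 0.0777]
tool_rot: [0.184, 0.983, -0.001, -0.0]
ft_force: [0.1, 0.4, -0.3]
grip_width: 0.0446
grasp_force: 61.8
```

```bash
python3 st.py
```

```text
18.2667 [ 0.3271 -0.3297  0.0777] z [-0.0005 -0.0015 -1.    ] y [ 0.362   0.9322 -0.0016] j [-0.7885  0.3018 -0.3436  0.9246 -0.0014 -0.4181] J [-208.1223  -78.4522   25.2428] [ 0.1404  0.3998 -0.3171]
```

>>> send_rows(
  steps="-1 0.0093 -0.0036 0 0 0 0; -1 0.0093 -0.0036 0 0 0 0; -1 0.0093 -0.0036 0 0 0 0; -1 0.0075 -0.0029 0 0 0 0; -1 0.0047 -0.0018 0 0 0 0",
)

```text
clock: 18.68
eef_pos: [0.3689, -0.3459, 0.0775]
tool_rot: [0.184, 0.983, -0.001, 0.0]
ft_force: [0.1, -0.2, -1.2]
grip_width: 0.0442
grasp_force: 61.8
```

```bash
python3 st.py
```

```text
18.6833 [ 0.3689 -0.3459  0.0775] z [ 0.0001 -0.0019 -1.    ] y [ 0.3613  0.9325 -0.0017] j [-0.7525  0.3729 -0.237   0.9594 -0.0013 -0.3828] J [-163.2876  -78.4855   25.0302] [ 0.0887 -0.1725 -1.1888]
```

>>> send_rows(
  steps="-1 0.0041 -0.0005 0 0 0 0; -1 0.0037 -0.0014 0 0 0 0; -1 0.0037 -0.0014 0 0 0 0; -1 0.0028 -0.0011 0 0 0 0; -1 0.0019 -0.0007 0 0 0 0",
)

```text
clock: 19.1
eef_pos: [0.3835, -0.3503, 0.0775]
tool_rot: [0.184, 0.983, -0.001, -0.0]
ft_force: [1.1, -0.1, -1.3]
grip_width: 0.0444
grasp_force: 61.8
```

```bash
python3 st.py
```

```text
19.1 [ 0.3835 -0.3503  0.0775] z [-0.0009 -0.0012 -1.    ] y [ 0.3619  0.9322 -0.0014] j [-0.7393  0.3976 -0.1986  0.9744 -0.0015 -0.369 ] J [-148.0581  -77.3019   24.9508] [ 1.1005 -0.0621 -1.293 ]
```

>>> send_rows(
  steps="-1 0.0028 -0.001 0 0 0 0; -1 0.0028 -0.001 0 0 0 0; -1 0.0028 -0.001 0 0 0 0; -1 0.0019 -0.0007 0 0 0 0; -1 0.0019 -0.0007 0 0 0 0",
)

```text
clock: 19.52
eef_pos: [0.3957, -0.3547, 0.0775]
tool_rot: [0.184, 0.983, -0.001, -0.0]
ft_force: [-0.0, 0.0, -1.7]
grip_width: 0.0444
grasp_force: 61.8
```

```bash
python3 st.py
```

```text
19.5167 [ 0.3957 -0.3547  0.0775] z [-0.0008 -0.0012 -1.    ] y [ 0.362   0.9322 -0.0014] j [-0.73    0.4181 -0.1657  0.9867 -0.0014 -0.3596] J [-135.1443  -76.9976   25.0194] [-0.0108  0.0145 -1.6543]
```

>>> send_rows(
  steps="-1 0.0028 -0.0011 0 0 0 0; -1 0.0028 -0.0011 0 0 0 0; -1 0.0019 -0.0007 0 0 0 0; -1 0.0019 -0.0007 0 0 0 0; -1 0.0014 -0.0005 0 0 0 0",
)

```text
clock: 19.93
eef_pos: [0.4065, -0.3588, 0.0775]
tool_rot: [0.184, 0.983, -0.001, -0.0]
ft_force: [-0.0, 0.2, -0.8]
grip_width: 0.0445
grasp_force: 61.8
```

```bash
python3 st.py
```

```text
19.9333 [ 0.4065 -0.3588  0.0775] z [-0.0008 -0.0012 -1.    ] y [ 0.3619  0.9322 -0.0014] j [-0.7223  0.437  -0.1354  0.9982 -0.0015 -0.352 ] J [-123.5587  -76.9449   24.9747] [-0.0458  0.2408 -0.8251]
```

>>> send_rows(
  steps="-1 0.0019 -0.0007 -0.0005 0 0 0; -1 0.0019 -0.0007 0 0 0 0; -1 0.0019 -0.0007 0 0 0 0; -1 0.0019 -0.0007 0 0 0 0; -1 0.0014 -0.0005 0 0 0 0",
)

```text
clock: 20.35
eef_pos: [0.4153, -0.3614, 0.0767]
tool_rot: [0.184, 0.983, -0.0, -0.001]
ft_force: [-0.1, 1.9, -0.7]
grip_width: 0.0444
grasp_force: 61.7
```

```bash
python3 st.py
```

```text
20.35 [ 0.4153 -0.3614  0.0767] z [-0.0013  0.     -1.    ] y [ 0.3613  0.9325 -0.0004] j [-0.7157  0.4532 -0.1111  1.0075 -0.0008 -0.3461] J [-114.3923  -76.2292   24.2391] [-0.1357  1.9281 -0.6795]
```

>>> send_rows(
  steps="-1 0.001 -0.0003 0 0 0 0; -1 0.001 -0.0003 0 0 0 0; -1 0.001 -0.0003 0 0 0 0; -1 0.001 -0.0003 0 0 0 0; -1 0 0 0 0 0 0",
)

```text
clock: 20.77
eef_pos: [0.4193, -0.3626, 0.0767]
tool_rot: [0.184, 0.983, -0.0, -0.001]
ft_force: [-0.1, 3.2, -1.2]
grip_width: 0.0444
grasp_force: 61.6
```

```bash
python3 st.py
```

```text
20.7667 [ 0.4193 -0.3626  0.0767] z [-0.0012  0.     -1.    ] y [ 0.3611  0.9325 -0.0004] j [-0.7126  0.4596 -0.1004  1.0116 -0.0007 -0.3431] J [-110.2606  -75.8546   24.245 ] [-0.0714  3.2477 -1.1547]
```

>>> send_rows(
  steps="-1 0.001 -0.0002 0 0 0 0; -1 0.001 -0.0002 0 0 0 0; -1 0.001 -0.0002 0 0 0 0; -1 0.001 -0.0002 0 0 0 0; -1 0 0 0 0 0 0",
)

```text
clock: 21.18
eef_pos: [0.4234, -0.3636, 0.0768]
tool_rot: [0.184, 0.983, -0.0, -0.0]
ft_force: [-1.0, 5.2, -1.7]
grip_width: 0.0442
grasp_force: 61.6
```

```bash
python3 st.py
```

```text
21.1833 [ 0.4234 -0.3636  0.0768] z [-0.0009 -0.0004 -1.    ] y [ 0.3614  0.9324 -0.0007] j [-0.709   0.4658 -0.0899  1.0155 -0.0009 -0.3393] J [-106.0269  -75.3284   24.3486] [-1.0374  5.1599 -1.6676]
```

>>> send_rows(
  steps="0.4 0 0 0 0 0 0; 0.4 0 0 0 0 0 0; 0.4 0 0 0 0 0 0; 0.4 0 0 0.02 0 0 0; 0.4 0 0 0.035 0 0 0",
)

```text
clock: 21.6
eef_pos: [0.421, -0.363, 0.129]
tool_rot: [0.185, 0.983, 0.001, -0.004]
ft_force: [0.0, -0.2, 0.1]
grip_width: 0.0599
grasp_force: 0.0
```

>>> send_rows(
  steps="-1 -0.025 0.0096 0.005 0 0 0; -1 -0.025 0.0096 0 0 0 0; -1 0 0 0 0 0 0; -1 0 0 -0.025 0 0 0; -1 0 0 -0.03 0 0 0",
)

```text
clock: 22.02
eef_pos: [0.3756, -0.348, 0.0848]
tool_rot: [0.185, 0.983, -0.004, 0.004]
ft_force: [0.2, 0.0, -0.3]
grip_width: 0.0008
grasp_force: 0.0
```

```bash
python3 st.py
```

```text
22.0167 [ 0.3756 -0.348   0.0848] z [ 0.0062 -0.0087 -0.9999] y [ 0.3635  0.9316 -0.0059] j [-0.7459  0.3693 -0.2205  0.9705 -0.0022 -0.3739] J [-156.2586  -77.9582   32.322 ] [ 0.2448  0.0044 -0.2729]
```

>>> send_rows(
  steps="-1 0.001 0.0023 -0.006 0 0 0; -1 0.0037 -0.0014 -0.003 0 0 0; -1 0.0028 -0.0011 0 0 0 0; -1 0.0019 -0.0007 0 0 0 0; -1 0.001 -0.0004 0 0 0 0",
)

```text
clock: 22.43
eef_pos: [0.3854, -0.3473, 0.0745]
tool_rot: [0.184, 0.983, -0.002, 0.001]
ft_force: [0.1, -0.7, -0.2]
grip_width: -0.0001
grasp_force: 0.0
```

>>> send_rows(
  steps="-1 0.001 -0.0004 0 0 0 0; -1 0.001 -0.0004 0 0 0 0; -1 0.001 -0.0004 0 0 0 0; -1 0.001 -0.0004 0 0 0 0; -1 0.001 -0.0004 0 0 0 0",
)

```text
clock: 22.85
eef_pos: [0.3888, -0.3482, 0.0732]
tool_rot: [0.184, 0.983, -0.001, -0.0]
ft_force: [0.4, -0.5, 0.2]
grip_width: 0.0001
grasp_force: 0.0
```

```bash
python3 st.py
```

```text
22.85 [ 0.3888 -0.3482  0.0732] z [-0.0007 -0.0014 -1.    ] y [ 0.3619  0.9322 -0.0015] j [-0.7295  0.4065 -0.1976  0.9663 -0.0015 -0.3591] J [-143.9096  -73.4138   20.6565] [ 0.4484 -0.5213  0.2146]
```

>>> send_rows(
  steps="-1 0.0002 -0.0022 0 0 0 0; -1 0.001 -0.0004 0 0 0 0; -1 0.001 -0.0004 0 0 0 0; -1 0.001 -0.0004 0 0 0 0; -1 0.001 -0.0004 0 0 0 0",
)

```text
clock: 23.27
eef_pos: [0.3928, -0.3519, 0.0729]
tool_rot: [0.184, 0.983, -0.001, -0.0]
ft_force: [-0.7, 0.1, -0.4]
grip_width: -0.0001
grasp_force: 0.3
```

```bash
python3 st.py
```

```text
23.2667 [ 0.3928 -0.3519  0.0729] z [-0.0011 -0.001  -1.    ] y [ 0.362   0.9322 -0.0013] j [-0.7296  0.4166 -0.1822  0.9722 -0.0015 -0.3592] J [-138.8232  -75.4172   20.409 ] [-0.71    0.106  -0.4483]
```

Contact is light. I'll keep pressing in 1 mm steps and watch the force.

>>> send_rows(
  steps="-1 0.001 -0.0004 0 0 0 0; -1 0.001 -0.0004 0 0 0 0; -1 0.001 -0.0004 0 0 0 0; -1 0.001 -0.0004 0 0 0 0; -1 0 0 0 0 0 0",
)

```text
clock: 23.68
eef_pos: [0.3972, -0.3536, 0.073]
tool_rot: [0.184, 0.983, -0.001, -0.0]
ft_force: [0.5, 0.2, 0.4]
grip_width: -0.0
grasp_force: 0.0
```

```bash
python3 st.py
```

```text
23.6833 [ 0.3972 -0.3536  0.073 ] z [-0.0006 -0.0014 -1.    ] y [ 0.3618  0.9323 -0.0015] j [-0.7266  0.4236 -0.1706  0.9761 -0.0014 -0.3564] J [-134.1278  -75.4529   20.4945] [0.477  0.2108 0.4356]
```

>>> send_rows(
  steps="-1 0.001 -0.0004 0 0 0 0; -1 0.001 -0.0004 0 0 0 0; -1 0.001 -0.0004 0 0 0 0; -1 0.001 -0.0004 0 0 0 0; -1 0 0 0 0 0 0",
)

```text
clock: 24.1
eef_pos: [0.4012, -0.3552, 0.073]
tool_rot: [0.184, 0.983, -0.001, -0.0]
ft_force: [0.4, 0.0, 0.5]
grip_width: -0.0001
grasp_force: 0.0
```

```bash
python3 st.py
```

```text
24.1 [ 0.4012 -0.3552  0.073 ] z [-0.0005 -0.0013 -1.    ] y [ 0.3618  0.9322 -0.0014] j [-0.7239  0.4306 -0.1592  0.9805 -0.0014 -0.3537] J [-129.8246  -75.5141   20.5172] [0.3772 0.0115 0.4525]
```

>>> send_rows(
  steps="-1 0.001 -0.0004 0 0 0 0; -1 0.001 -0.0004 0 0 0 0; -1 0.001 -0.0004 0 0 0 0; -1 0.001 -0.0004 0 0 0 0; -1 0 0 0 0 0 0",
)

```text
clock: 24.52
eef_pos: [0.4046, -0.3564, 0.0729]
tool_rot: [0.184, 0.983, -0.0, -0.001]
ft_force: [-2.1, 1.3, 0.9]
grip_width: -0.0
grasp_force: 1.1
```

```bash
python3 st.py
python3 - <<'E'
from warp import *
a=warp(snap('top'),43,2.2,x1=0);b=warp(snap('scene'),43,2.2,x1=0)
cv2.imwrite('pics/w1.png',np.vstack([a,b]))
E
```

```text
24.5167 [ 0.4046 -0.3564  0.0729] z [-0.0017 -0.0005 -1.    ] y [ 0.3618  0.9322 -0.0011] j [-0.7213  0.4375 -0.1484  0.9858 -0.0015 -0.351 ] J [-126.2338  -75.3868   20.3615] [-2.11    1.3148  0.9202]
```

View pics/w1.png

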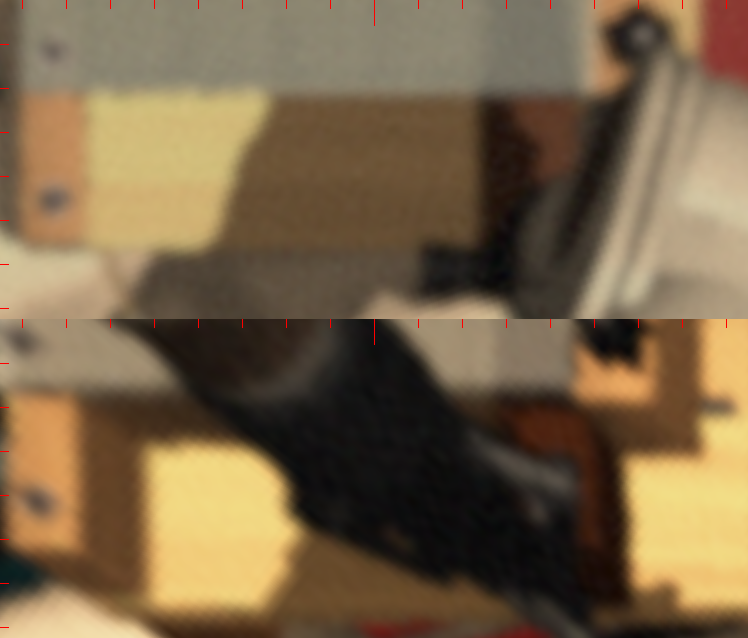

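The wedge sits straight in the channel with its left face at u≈485, against stave 4. Resistance is starting, so I'll press more finely.

>>> send_rows(
  steps="-1 0.001 -0.0004 0 0 0 0; -1 0.001 -0.0004 0 0 0 0; -1 0.0005 -0.0002 0 0 0 0; -1 0 0 0 0 0 0; -1 0 0 0 0 0 0",
)

```text
clock: 25.03
eef_pos: [0.407, -0.3571, 0.0727]
tool_rot: [0.184, 0.983, -0.0, -0.001]
ft_force: [-3.7, 3.3, 1.5]
grip_width: 0.0
grasp_force: 2.2
```

```bash
python3 st.py
```

```text
25.0333 [ 0.407  -0.3571  0.0727] z [-0.0017 -0.0001 -1.    ] y [ 0.3617  0.9323 -0.0007] j [-0.7195  0.4419 -0.1418  0.9884 -0.0012 -0.3494] J [-123.7042  -75.1933   20.1859] [-3.6799  3.2991  1.4542]
```

>>> send_rows(
  steps="-1 0.0007 -0.0003 0 0 0 0; -1 0.0007 -0.0003 0 0 0 0; -1 0.0005 -0.0002 0 0 0 0; -1 0 0 0 0 0 0; -1 0 0 0 0 0 0",
)

```text
clock: 25.45
eef_pos: [0.4086, -0.3577, 0.0726]
tool_rot: [0.184, 0.983, -0.0, -0.001]
ft_force: [-3.8, 4.3, 3.0]
grip_width: 0.0
grasp_force: 2.7
```

```bash
python3 st.py
```

```text
25.45 [ 0.4086 -0.3577  0.0726] z [-0.0024  0.0004 -1.    ] y [ 0.3618  0.9323 -0.0005] j [-0.7184  0.4452 -0.1366  0.9911 -0.0012 -0.3482] J [-122.0484  -75.1723   20.102 ] [-3.8183  4.3291  2.978 ]
```

>>> send_rows(
  steps="-1 0.001 -0.0004 0 0 0 0; -1 0.001 -0.0004 0 0 0 0; -1 0.0008 -0.0003 0 0 0 0; -1 0 0 0 0 0 0; -1 0 0 0 0 0 0",
)

```text
clock: 25.87
eef_pos: [0.409, -0.3579, 0.0723]
tool_rot: [0.184, 0.983, 0.0, -0.004]
ft_force: [-9.4, 5.4, 5.3]
grip_width: 0.0003
grasp_force: 5.6
```

```bash
python3 st.py
```

```text
25.8667 [ 0.409  -0.3579  0.0723] z [-0.007   0.0021 -1.    ] y [ 0.3624  0.932  -0.0006] j [-0.7172  0.4495 -0.1304  0.9975 -0.003  -0.3463] J [-121.569   -75.2006   19.841 ] [-9.4329  5.3651  5.3271]
```

>>> send_rows(
  steps="-1 0.0005 -0.0002 0 0 0 0; -1 0.0005 -0.0002 0 0 0 0; -1 0.0004 -0.0002 0 0 0 0; -1 0 0 0 0 0 0; -1 0 0 0 0 0 0",
)

```text
clock: 26.28
eef_pos: [0.4091, -0.3579, 0.0722]
tool_rot: [0.185, 0.983, 0.001, -0.005]
ft_force: [-12.1, 6.7, 8.3]
grip_width: 0.0001
grasp_force: 7.2
```

```bash
python3 st.py
```

```text
26.2833 [ 0.4091 -0.3579  0.0722] z [-0.0093  0.0031 -1.    ] y [ 0.3627  0.9319 -0.0005] j [-0.7167  0.4516 -0.1274  1.0009 -0.0037 -0.3455] J [-121.4431  -75.1879   19.7283] [-12.1446   6.6627   8.2709]
```

>>> send_rows(
  steps="-1 -0.003 0.0012 0 0 0 0; -1 -0.003 0.0012 0 0 0 0; -1 0 0 0 0 0 0; -1 0.002 -0.0008 0 0 0 0; -1 0.002 -0.0008 0 0 0 0",
)

```text
clock: 26.7
eef_pos: [0.4098, -0.359, 0.073]
tool_rot: [0.184, 0.983, -0.001, -0.002]
ft_force: [-8.4, 2.8, 4.1]
grip_width: 0.0002
grasp_force: 4.2
```

```bash
python3 st.py
```

```text
26.7 [ 0.4098 -0.359   0.073 ] z [-0.0047 -0.0004 -1.    ] y [ 0.3624  0.932  -0.002 ] j [-0.7175  0.4487 -0.1297  0.9956 -0.0034 -0.3466] J [-120.436   -75.8988   20.4603] [-8.4251  2.7731  4.077 ]
```

>>> send_rows(
  steps="-1 0.0007 -0.0003 0 0 0 0; -1 0.0007 -0.0003 0 0 0 0; -1 0.0006 -0.0002 0 0 0 0; -1 0.0004 -0.0002 0 0 0 0; -1 0 0 0 0 0 0",
)

```text
clock: 27.12
eef_pos: [0.4104, -0.359, 0.0724]
tool_rot: [0.185, 0.983, -0.0, -0.004]
ft_force: [-11.0, 4.2, 5.8]
grip_width: 0.0004
grasp_force: 5.7
```

```bash
python3 st.py
```

```text
27.1167 [ 0.4104 -0.359   0.0724] z [-0.0084  0.0016 -1.    ] y [ 0.3627  0.9319 -0.0016] j [-0.7164  0.453  -0.1244  1.0007 -0.0043 -0.3452] J [-119.8908  -75.7704   19.9141] [-11.0499   4.1908   5.8227]
```

>>> send_rows(
  steps="-1 0.0007 -0.0003 0 0 0 0; -1 0.0007 -0.0003 0 0 0 0; -1 0.0006 -0.0002 0 0 0 0; -1 0 0 0 0 0 0; -1 0 0 0 0 0 0",
)

```text
clock: 27.53
eef_pos: [0.4108, -0.3591, 0.0721]
tool_rot: [0.185, 0.983, 0.0, -0.006]
ft_force: [-13.7, 4.9, 8.6]
grip_width: 0.0002
grasp_force: 7.5
```

```bash
python3 st.py
```

```text
27.5333 [ 0.4108 -0.3591  0.0721] z [-0.0112  0.003  -0.9999] y [ 0.3631  0.9318 -0.0013] j [-0.7155  0.4562 -0.12    1.005  -0.0051 -0.3438] J [-119.3971  -75.6643   19.645 ] [-13.6664   4.8611   8.6063]
```

>>> send_rows(
  steps="-1 0.0007 -0.0003 0 0 0 0; -1 0.0007 -0.0003 0 0 0 0; -1 0 0 0 0 0 0; -1 -0.004 0.0016 0 0 0 0; -1 -0.004 0.0016 0 0 0 0",
)

```text
clock: 27.95
eef_pos: [0.4098, -0.3591, 0.073]
tool_rot: [0.184, 0.983, -0.001, 0.0]
ft_force: [1.2, 0.4, -0.5]
grip_width: 0.0001
grasp_force: 0.0
```

>>> send_rows(
  steps="-1 0.004 -0.0016 0 0 0 0; -1 0.002 -0.0008 0 0 0 0; -1 0.001 -0.0004 0 0 0 0; -1 0.0007 -0.0003 0 0 0 0; -1 0 0 0 0 0 0",
)

```text
clock: 28.37
eef_pos: [0.4114, -0.3594, 0.072]
tool_rot: [0.185, 0.983, 0.0, -0.007]
ft_force: [-15.7, 6.0, 9.0]
grip_width: -0.0002
grasp_force: 8.5
```

```bash
python3 st.py
```

```text
28.3667 [ 0.4114 -0.3594  0.072 ] z [-0.013   0.0034 -0.9999] y [ 0.363   0.9318 -0.0015] j [-0.7147  0.4585 -0.1167  1.0076 -0.0059 -0.3432] J [-118.8298  -75.7141   19.4742] [-15.6896   6.0092   9.0335]
```

>>> send_rows(
  steps="-1 -0.004 0.0016 0 0 0 0; -1 -0.008 0.003 0 0 0 0; -1 -0.02 0.0075 0.01 0 0 0; -1 0 0 0.035 0 0 0; -1 0 0 0.035 0 0 0",
)

```text
clock: 28.78
eef_pos: [0.383, -0.3478, 0.1518]
tool_rot: [0.184, 0.983, 0.001, -0.002]
ft_force: [1.3, -0.6, 0.6]
grip_width: -0.0001
grasp_force: 0.0
```

>>> send_rows(
  steps="-1 -0.03 0.02 0.035 0 0 0; -1 -0.03 0.03 0.03 0 0 0; -1 -0.02 0.035 0 0 0 0; -1 -0.02 0.035 0 0 0 0; -1 0 0 0 0 0 0",
)

```text
clock: 29.2
eef_pos: [0.2916, -0.2335, 0.2057]
tool_rot: [0.183, 0.983, 0.001, -0.002]
ft_force: [0.4, 0.4, -0.3]
grip_width: 0.0001
grasp_force: 0.0
```

Run:
```python
from warp import *
k=2.0
a=load('top'); c=snap('top'); 
w=warp(c,43,k,x1=0).astype(int)  # rows x=0..-145
dark=(w.sum(2)<290)&(w[...,2]>w[...,0]+10)
for X in (-52,-60,-70,-80,-90,-100,-110):
    r=np.where(dark[int(-X*k)-1:int(-X*k)+2].mean(0)>.5)[0]; r=r[(170-r/k<-30)&(170-r/k>-125)]
    print(X,(170-r.min()/k,170-r.max()/k) if len(r) else None)
col=dark[:,int((170+76)*k)-4:int((170+76)*k)+4].mean(1)>.5;r=np.where(col)[0];print('x range',-r.min()/k,-r.max()/k)
```

```text
-52 (np.float64(-44.0), np.float64(-91.0))
-60 (np.float64(-44.0), np.float64(-92.0))
-70 (np.float64(-43.0), np.float64(-92.5))
-80 (np.float64(-43.5), np.float64(-92.0))
-90 (np.float64(-44.0), np.float64(-92.5))
-100 (np.float64(-44.0), np.float64(-93.0))
-110 None
x range -41.0 -108.5
```

```bash
python3 -c "
from workcell import *
print(job_done())"
```

```text
the job is handed in; nothing more can be done
None
```

I've handed the job in at about 29 s of the 72 s allowed. The staves are pushed home and closed up, and the wedge is pressed in three times (last push about 17 N, little further movement). `job_done()` returned no verdict, and I couldn't measure the holding force after letting go.

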